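# Catch the glue carriage at the foot of the gravity track

### The arm

A 6-joint arm with a two-finger parallel gripper is mounted at the origin on the work surface. World frame = base frame: x ahead of the robot, y to its left, z up, the work surface at z = 0. Lengths are in mm, angles in rad, forces in N, time in s.
With the tool pointing down it reaches from about 275 to 725 mm from the base axis. Payload 5.6 kg.
Tool frame: the origin (TCP) lies midway between the tips of the shut fingers; the grasp point (between the pads) lies 19 mm behind it; z points along the fingers, y is the line along which they close (so a half turn about z gives the same grasp; the last joint's range is limited). The gripper opens to 85 mm and grips with 20 to 120 N. Pads are 22 mm wide; open, the fingers measure 114 mm over their backs; the gripper's body (76 mm by 85 mm) begins 54 mm behind the grasp point. The pads swing forward as they close: fully open they stand 13 mm farther back than shut.
Start: joints at [1.446, 0.255, 0.108, 0, -1.424, -0.285], TCP at [219.107, 504.465, 231.283] pointing down, gripper open.
Joint ranges: [-2.95, 2.95], [-1.21, 1.97], [-1.09, 1.5], [-2.87, 1.71], [-2.94, -0.07], [-3.05, 3.05]. Speed limits (rad/s): [2.57, 2.57, 3.14, 3.14, 3.14, 3.14].

### API

Orientations are given as a unit quaternion [x, y, z, w].
In Python, from station import env, eyes gives the robot as it stands.
- The arm moves only by the tool drive_tool, never from a script. Its arguments are lists of equal length, an entry for each row: "travel": the shift along the tool's x, y, z normalised to -1 to 1, where 1 is 0.6 m, a list of three; "twist": the turn, a rotation vector about the tool's x, y, z normalised to -1 to 1, where 1 is 180 degrees, a list of three; "grip": the opening, from 0 (shut) to 1 (fully open). In form: {"travel": [[tx, ty, tz], ...], "twist": [[rx, ry, rz], ...], "grip": [grip, ...]}. A call has 1 to 8 rows; each row shifts and turns the commanded pose from where the row before left it, along the tool's axes as they then stand; what a row does not reach is not made up. A row lasts 1/8 s, in which the tool goes at most 62.5 mm and 10.7 degrees, less where a joint would pass 70% of its speed; a pose out of reach is approached as far as the arm can. A call with a number of a shift or a turn outside -1 to 1 is refused whole. A call with a gripper value outside its range is refused whole. The fingers move at their own pace and stop on an object; "force" is the grip in N (left out, the last holds). Time passes only in rows, so rows that do not move let the fingers close. It gives the time, the measured TCP pose, the force, the opening and the grip force at its end, in the units of the state.
- env.observe(): the state, without advancing time (a new reading comes with each control period).
- eyes.camera(name): name is "scene" or "top" or "wrist"; returns a dict with "frame" (420x560x3 uint8, blue, green, red), "depth" (420x560 float32, mm along the optical axis (not along the pixel's ray), 0 where there is no reading), "mtx" (3x3 intrinsics, pixels), "xyz" and "attitude" of the camera in the world; the wrist camera has in their place "T_tool_cam" (4x4, takes a point from camera to tool coordinates, whose origin is the TCP and whose axes are the flange's). Camera axes: x right, y down, z forward; pixel columns grow to the right and rows downward; lengths in mm; the calibration is good to about 2 mm. A picture is of the moment at which its call begins: read the wrist's pose just before it.
- env.hand_in(): hands the job in; it is judged then, once.
The state is a dict: "clock": time; "qpos": joint angles; "joint_velocities": joint speeds; "joint_efforts": joint torques, N m; "tcp_pos": TCP position; "ee_rot": TCP orientation; "wrist_force": force on the tool from outside, world axes, zero at the start; "wrist_torque": the same for the moment, N m; "width": finger opening in mm; "finger_force": force on a finger pad.
Only numpy, scipy, OpenCV 4.12 (cv2) and the standard library are available. Lean on these libraries where they do the work, as an engineer would, in place of code of your own. Each camera call takes 0.05 s, during which the arm holds its last target. There are 200 camera calls.

### The job

Flip the hand lever of the gravity track over so that the stop drops and the little wheeled carriage runs down the rails with the open glue bottle standing on it. Catch the carriage, not the bottle, in front with the fingers, gently enough that the bottle never falls over, once it has come out from under the guard hoop and before it runs into the end stops. The program finishes while still holding it there, out in the open and at rest, after keeping it still for at least two seconds. Leave the outsole, the hammer and the jar alone.

Things in the scene. Friction and masses are not known exactly. Their poses are not given: they have to be found in the camera images.
- track: Green steel gravity track fixed to the bench, 150 mm wide, 820 mm long. Origin: centre line of the lane at bench height; z up, y along the lane uphill, x across it (away from the robot at yaw 0). Two round steel rails, 12 mm thick, axes at x = +-30 mm, from y = 400 mm to y = -380 mm, fall 25.5 mm per metre towards -y all the way; their tops are 100 mm high at y = -210 mm.
- end_stop (a point): Point at rail-top height midway between the faces of the two steel end stops at the foot of the rails (track y = -372 mm, z = 96 mm); the stops stand 22 mm above the rails at x = +-30 mm, 22 mm wide, with a gap of 38 mm between them. The carriage hits them with its origin at track y = -300 mm.
- hoop (a point): Top of the lower guard hoop (track y = 0), a flat steel arch 128 mm wide and 20 mm long over the lane, 275 mm high. Two guard bars 44 mm apart run from 15 mm downhill of it up to a second hoop at y = 380 mm, 160 mm above the rails, so that the hand can get in front of the carriage only downhill of this hoop.
- carriage: Aluminium tray on four wheels that runs along the rails, 84 mm wide, 137 mm long, about 0.6 kg. Origin midway between the wheels at rail-top height; y uphill, z up. Front: flat upright plate 68.5 mm downhill of the origin, 12 to 64 mm above the rails. Starts at track y = 258 mm against the stop. Freed, it gains about 0.15 m/s2 (0.1 N or so holds it); 0.25 to 0.3 m/s on leaving the hoop.
- glue: Open white glue bottle, 23 mm in diameter, 105 mm high with its nozzle, 60 g, standing loose on the carriage's tray, 38 mm above the rails and about 25 mm uphill of the carriage's origin. Origin in the middle underneath, z up along the bottle. It tips over if the carriage changes speed by 0.12 m/s or more at one blow; steady braking below 1 m/s2 does not trouble it.
- gate (a joint): Angle of stop and hand lever (rad): 0 = stop upright between the rails, blocking the carriage (start); grows as the lever is pushed downhill; carriage free above about 1.0; end of travel 1.3. Friction of 0.06 N m keeps it where it is left. Shaft along track x at y = 182, z = 68 mm. Lever: 10 mm bar at track x = -130 mm, outside the track, leaning 0.65 rad uphill at 0, 0.65 rad downhill at 1.3.
- gate_knob (a point): Centre of the black ball knob, 28 mm in diameter, at the end of the hand lever, 100 mm from the lever's shaft; at the start 148 mm high, at track x = -130 mm, y = 243 mm.
- outsole: Black rubber shoe outsole lying flat on the bench beyond the track, about 270 mm by 92 mm, 19 mm high, toe along its x; origin in the middle underneath. Bystander.
- hammer: Hammer 260 mm long lying on the bench near the robot, to its left; origin underneath, handle to its -x. Bystander.
- primer: Amber jar of primer with black cap, 68 mm in diameter, 100 mm high, standing on the bench to the robot's right; origin in the middle underneath. Bystander.
There are look-alikes about, which are no part of the job. Of the things shaped like the glue, the white one is meant.

How it is judged (in metres and radians):
On the way, in this order (a step that is already met when the one before it is completed fails the run):
1. the lever is flipped over and the stop is down (value of joint gate above 1 rad), for 0.1 s.
2. the carriage is held still by the fingers, clear of the hoop and short of the end stops, the bottle upright on it (y of carriage in the frame of track between -0.295 and -0.08 m and linear speed of carriage below 0.015 m/s and (contact force between carriage and the fingers above 0.03 N or contact force between carriage and the arm above 0.03 N) and angle between glue's own z axis and vertical below 0.1 rad and horizontal distance between glue and carriage below 0.065 m and z of glue in the frame of carriage above 0.034 m), for 1.5 s.
At the end, for the whole second after the job is handed in: The fingers touch and hold the carriage (contact above 0.03 N) at rest (under 15 mm/s), its origin at least 80 mm downhill of the hoop and at least 5 mm short of the end stops; the glue bottle stands upright (within 0.1 rad) and still on its tray; the stop is still down (gate above 1.0 rad) (all of step 2 and linear speed of glue below 0.02 m/s and value of joint gate above 1 rad); the arm keeps its last pose, push and grip.
It fails at once if the glue bottle falls over (angle between glue's own z axis and vertical above 0.35 rad).
It fails at once if the carriage runs into the end stops (y of carriage in the frame of track below -0.2985 m).
It fails at once if the robot touches the glue bottle (contact force between glue and the fingers above 0.3 N or contact force between glue and the arm above 0.3 N).
It fails at once if a bystander is moved by more than 30 mm (distance of any of outsole, hammer, primer from where it was at the start of the episode above 0.03 m).
It also fails if it takes over 26 s, if anything falls off the work surface, if the arm or the gripper's body presses on something with over 40 N, if the wrist force passes 120 N, or if a joint passes its speed limit or range.

## Working session

There is one attempt and no reset: what is moved stays moved. The work goes in short steps, Python scripts to look and compute and a tool call to move; the robot and the scene stay as the last step left them, time stands still between calls to the robot, and variables do not carry over. Pictures are saved under pics/ and viewed, at most 10 in all, crops included, and the job is handed in when it is done.

Besides the shell and the picture viewer there is one more tool, called after "Call:" as name(argument=value, ...) on one line, values as JSON. drive_tool: Moves the arm, as the interface text tells. Scaled input: -1 to 1 covers 0.6 m each way for a shift and 180 degrees each way for a turn. Its arguments: {"type":"object","properties":{"travel":{"type":"array","items":{"type":"array","items":{"type":"number"}}},"twist":{"type":"array","items":{"type":"array","items":{"type":"number"}}},"grip":{"type":"array","items":{"type":"number"}},"force":{"type":"number"}},"required":["travel","twist","grip"]}

```bash
ls; mkdir -p pics
cat > look.py <<'E'
from station import env, eyes
import cv2, numpy as np, pickle, sys
for n in sys.argv[1:]:
    c=eyes.camera(n); pickle.dump(c,open(f'{n}.pkl','wb')); cv2.imwrite(f'pics/{n}_0.png',c['frame'])
    print(n,c['mtx'].tolist() if hasattr(c['mtx'],'tolist') else c['mtx'],c.get('xyz'),c.get('attitude'))
s=env.observe(); print({k:np.round(v,3).tolist() for k,v in s.items()})
E
python3 look.py scene top
```

```text
pics
scene [[525.9665674086821, 0.0, 283.118041944783], [0.0, 525.9665674086821, 207.69090963934644], [0.0, 0.0, 1.0]] [1679.45547102  236.32388862  955.27804217] [ 0.56050141  0.67810421 -0.37006947 -0.29843163]
top [[486.20066934503734, 0.0, 279.28953875510564], [0.0, 486.20066934503734, 203.30686434707255], [0.0, 0.0, 1.0]] [ 283.4527597  -24.0652738 1345.7694571] [ 0.70660553 -0.69948102  0.07402793 -0.07716728]
{'clock': 0.1, 'qpos': [1.446, 0.256, 0.107, -0.0, -1.424, -0.285], 'joint_velocities': [-0.001, -0.001, 0.004, 0.004, -0.002, -0.001], 'joint_efforts': [-0.004, -38.76, 23.847, 5.378, -0.004, 0.0], 'tcp_pos': [218.889, 504.114, 230.505], 'ee_rot': [0.979, -0.203, -0.0, 0.001], 'wrist_force': [0.476, 0.391, -0.078], 'wrist_torque': [0.002, 0.003, 0.016], 'finger_force': 0.0, 'width': 85.395}
```

View pics/scene_0.png

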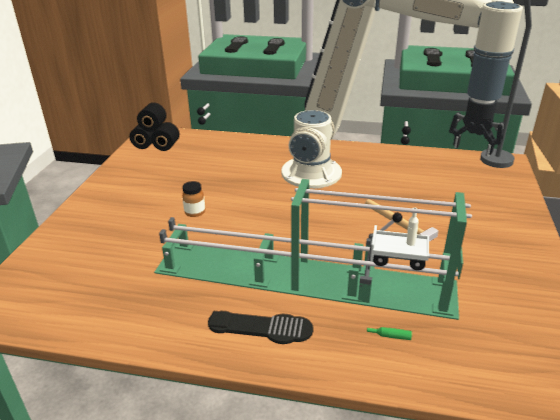

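View pics/top_0.png

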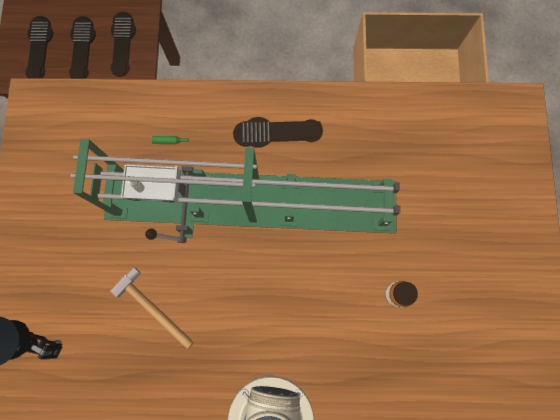

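The white bottle stands on the carriage (scene px 413,232; top 137,183). The green bottle lying at scene 390,332 / top 165,140 is the look-alike, so I leave it alone. The track runs along world y, uphill to the left in the top view. The knob is at top 151,234, the end stops at 396,187 and 396,210, and the hoop at about 250,185.

```bash
cat > geo.py <<'E'
import numpy as np, cv2, pickle
from scipy.spatial.transform import Rotation as R
def load(n): return pickle.load(open(f'{n}.pkl','rb'))
def rays(c,uv):
    uv=np.atleast_2d(uv).astype(float)
    d=np.c_[uv,np.ones(len(uv))]@np.linalg.inv(c['mtx']).T
    return d@R.from_quat(c['attitude']).as_matrix().T
def onplane(c,uv,z):
    d=rays(c,uv); o=np.array(c['xyz']); return o+d*((z-o[2])/d[:,2])[:,None]
def cloud(c):
    h,w=c['depth'].shape; u,v=np.meshgrid(np.arange(w),np.arange(h))
    P=np.array(c['xyz'])+rays(c,np.c_[u.ravel(),v.ravel()])*c['depth'].reshape(-1,1)
    P[c['depth'].ravel()==0]=np.nan
    return P.reshape(h,w,3)
E
cat > m.py <<'E'
from geo import *
for n in ('top','scene'):
    c=load(n); P=cloud(c); hsv=cv2.cvtColor(c['frame'],cv2.COLOR_BGR2HSV)
    g=(hsv[...,0]>60)&(hsv[...,0]<90)&(hsv[...,1]>90)&(P[...,2]<25)&(P[...,0]>300)&(P[...,0]<650)&(abs(P[...,1])<700)
    k,l,st,_=cv2.connectedComponentsWithStats(g.astype(np.uint8)); i=1+np.argmax(st[1:,4]); m=l==i
    # plate rect
    p=P[g]; print(n,'plate z',np.percentile(p[:,2],[5,50,95]))
    r=cv2.minAreaRect(p[:,:2].astype(np.float32)); print('rect',r)
    r=cv2.minAreaRect(onplane(c,np.argwhere(g)[:,::-1],3)[:,:2].astype(np.float32)); print('rect ray z3',r)
    q=P[(P[...,2]>250)&(P[...,2]<300)&(hsv[...,0]>60)&(hsv[...,0]<90)&(hsv[...,1]>90)&(P[...,0]>300)&(P[...,0]<650)]
    lo=q[q[:,1]<np.median(q[:,1])+1e-9]
    for s in (q[q[:,1]<250],q[q[:,1]>250]):
        if len(s): print('hoop',len(s),s.mean(0),s.min(0),s.max(0))
    kn=(hsv[...,2]<60)&(P[...,2]>130)&(P[...,2]<170)&(P[...,0]>250)&(P[...,0]<480)&(P[...,1]>150)&(P[...,1]<420)
    print('knob',kn.sum(),np.median(P[kn],0),np.argwhere(kn).mean(0)[::-1])
    w=(hsv[...,1]<50)&(hsv[...,2]>130)&(P[...,2]>125)&(P[...,2]<150)&(P[...,0]>350)&(P[...,0]<600)&(P[...,1]>100)&(P[...,1]<450)
    print('tray',w.sum(),P[w].min(0),P[w].max(0),np.median(P[w],0))
    st=(P[...,2]>108)&(P[...,2]<125)&(P[...,1]<-180)&(P[...,1]>-400)&(P[...,0]>350)&(P[...,0]<600)
    print('stops',st.sum(),P[st].mean(0),P[st].min(0),P[st].max(0), np.argwhere(st).mean(0)[::-1])
E
python3 m.py
```

```text
Traceback (most recent call last):
  File "m.py", line 5, in <module>
    k,l,st,_=cv2.connectedComponentsWithStats(g.astype(np.uint8)); i=1+np.argmax(st[1:,4]); m=l==i
                                                                       ~~~~~~~~~^^^^^^^^^^
ValueError: attempt to get argmax of an empty sequence
```

Run:
```python
from geo import *
c=load('top');P=cloud(c);h=cv2.cvtColor(c['frame'],cv2.COLOR_BGR2HSV)
print(R.from_quat(c['attitude']).as_matrix().round(2))
for u,v in ((340,215),(220,207),(30,250),(403,294),(404,360),(270,400)): print(P[v,u],c['depth'][v,u],h[v,u])
```

```text
[[ 0.01 -0.98  0.21]
 [-1.   -0.01  0.01]
 [-0.   -0.21 -0.98]]
[ 543.42362731 -187.37823472    3.92720984] 1365.52 [ 66  80 118]
[562.86889598 150.48409842   4.89671815] 1370.5615 [ 67  84 118]
[436.76924885 675.56497039  -1.13574642] 1352.5343 [ 13 153 163]
[ 323.84599482 -331.13624144   99.3914911 ] 1224.7737 [ 11 104  59]
[ 155.23473499 -351.02159193   -0.96322038] 1286.8822 [ 14 152 154]
[ 86.44133777  -1.73090345 200.74382687] 1077.0828 [ 19  57 169]
```

```bash
sed -i 's/hsv\[...,1\]>90/hsv[...,1]>55/g; s/<650/<800/g; s/P\[...,0\]<600/P[...,0]<750/g; s/<480/<650/; /connectedC/d' m.py; python3 m.py
```

```text
top plate z [ 1.15161992  5.89746075 11.17985549]
rect ((567.3017578125, 66.98193359375), (814.8822631835938, 185.1431427001953), 88.6795883178711)
rect ray z3 ((567.7670288085938, 66.85198974609375), (815.8313598632812, 184.5143280029297), 88.63297271728516)
hoop 461 [581.58856654  54.55950074 275.0654127 ] [519.87968205  43.33579595 268.45113388] [647.99798404  66.7036716  280.56923843]
hoop 429 [597.35108431 434.42507083 284.71028145] [535.20796676 422.72136943 277.24676787] [661.30959039 445.86728652 290.56716478]
knob 96 [464.13877306 297.0720081  156.84102676] [156.         225.35416667]
tray 604 [554.66241759 252.81360304 140.52225233] [636.06025224 378.34205951 149.99524891] [588.74067398 297.14456308 148.29468868]
stops 88 [ 568.2679029  -322.02773722  116.24521053] [ 528.93672137 -329.35831725  109.07609475] [ 612.17202425 -315.31643708  124.58339137] [396.96590909 197.95454545]
scene plate z [ 3.4166854   7.0979038  14.99791551]
rect ((602.1712036132812, 64.75827026367188), (819.6193237304688, 265.97454833984375), 81.27092742919922)
rect ray z3 ((579.9347534179688, 67.16058349609375), (822.9608764648438, 274.5364074707031), 79.1277084350586)
hoop 288 [598.56569576  56.76342273 272.84990483] [523.81865338  45.55848787 250.49497693] [651.4332694   68.13022294 280.68345102]
hoop 355 [618.99380263 433.72528084 279.54202286] [536.42143475 423.66663141 250.14795493] [666.95326436 445.65937519 289.16598086]
knob 154 [627.08015946 302.52226422 138.94245902] [398.56493506 242.14285714]
tray 351 [462.5931929  243.8214562  125.47700487] [664.0282941  442.16328767 149.99727173] [590.72863989 286.84387418 148.68462823]
stops 76 [ 572.56576306 -319.1712846   115.74834599] [ 524.15134451 -327.08643545  108.05524818] [ 614.07557905 -311.76550653  122.8192319 ] [166.97368421 226.15789474]
```

Call:
drive_tool(travel=[[0, 0, 0], [0, 0, 0], [0.07, 0.037, 0], [0.07, 0.037, 0], [0.07, 0.037, 0], [0.07, 0.037, 0], [0.07, 0.037, 0], [0.07, 0.037, 0]], twist=[[0, 0, -0.059], [0, 0, -0.059], [0, 0, 0], [0, 0, 0], [0, 0, 0], [0, 0, 0], [0, 0, 0], [0, 0, 0]], grip=[0, 0, 0, 0, 0, 0, 0, 0])

```text
clock: 1.1
tcp_pos: [466.7, 360.5, 230.8]
ee_rot: [1.0, -0.02, -0.0, 0.0]
wrist_force: [0.2, 0.5, 0.2]
width: 0.0
finger_force: 0.0
```

```bash
cat > t.py <<'E'
from geo import *
O=np.array([584,55.2,0]); ex=np.array([.99928,-.038,0]); ey=np.array([.038,.99928,0])
def tr(p):
    p=np.asarray(p)-O; return np.stack([p@ex,p@ey,p[...,2]],-1)
def carriage(c):
    P=tr(cloud(c)); h=cv2.cvtColor(c['frame'],cv2.COLOR_BGR2HSV)
    w=(h[...,1]<45)&(h[...,2]>140)&(abs(P[...,0])<48)&(P[...,2]>122)&(P[...,2]<175)&(P[...,1]>-330)&(P[...,1]<360)
    b=(h[...,1]<60)&(h[...,2]>140)&(abs(P[...,0])<48)&(P[...,2]>180)&(P[...,2]<230)&(P[...,1]>-330)&(P[...,1]<360)
    q=lambda m:np.round(np.percentile(P[m][:,1],[3,50,97]),1).tolist() if m.sum()>5 else None
    return w.sum(),q(w),b.sum(),q(b)
E
cat > now.py <<'E'
from t import *
from station import env,eyes
import sys
s=env.observe(); print(round(s['clock'],3),'tcp',tr(s['tcp_pos']).round(1),'toolx',R.from_quat(s['ee_rot']).as_matrix()[:,0].round(3),s['wrist_force'].round(2) if hasattr(s['wrist_force'],'round') else s['wrist_force'],s['width'])
for n in sys.argv[1:]:
    c=eyes.camera(n); pickle.dump(c,open(n+'.pkl','wb')); print(n,carriage(c))
E
python3 -c "
from t import *
for n in('scene','top'): print(n,carriage(load(n)))"
python3 now.py
```

```text
scene (np.int64(1122), [193.5, 256.7, 322.9], np.int64(160), [271.0, 281.2, 291.6])
top (np.int64(1323), [198.3, 253.9, 320.9], np.int64(31), [269.1, 280.2, 288.7])
1.1 tcp [-128.8  300.6  230.8] toolx [ 0.999 -0.039 -0.001] [0.22 0.49 0.22] 0.047501052015165385
```

Call:
drive_tool(travel=[[0, 0, 0.077], [0, 0, 0.077], [0, 0, 0]], twist=[[0, 0, 0], [0, 0, 0], [0, 0, 0]], grip=[0, 0, 0])

```text
clock: 1.48
tcp_pos: [463.7, 359.3, 134.9]
ee_rot: [1.0, -0.02, -0.003, 0.003]
wrist_force: [-0.1, 0.1, 1.4]
width: 0.4
finger_force: 0.0
```

```bash
python3 now.py scene top; python3 -c "
from t import *
a=cv2.resize(load('scene')['frame'][150:320,280:500],None,fx=2.5,fy=2.5); b=cv2.resize(load('top')['frame'][130:270,70:290],None,fx=2.5,fy=2.5)
b=cv2.resize(b,(450,286)); a=cv2.resize(a,(380,294)); 
o=np.zeros((294,830,3),np.uint8); o[:286,:450]=b; o[:,450:]=a; cv2.imwrite('pics/crop1.png',cv2.resize(o,(800,283)))"
```

```text
1.475 tcp [-131.7  299.3  134.9] toolx [ 0.999 -0.04  -0.006] [-0.11  0.1   1.43] 0.3934678521366203
scene (np.int64(1140), [193.1, 256.0, 322.7], np.int64(166), [271.2, 281.7, 292.0])
top (np.int64(1326), [197.5, 254.1, 321.1], np.int64(34), [267.5, 279.7, 287.8])
```

View pics/crop1.png

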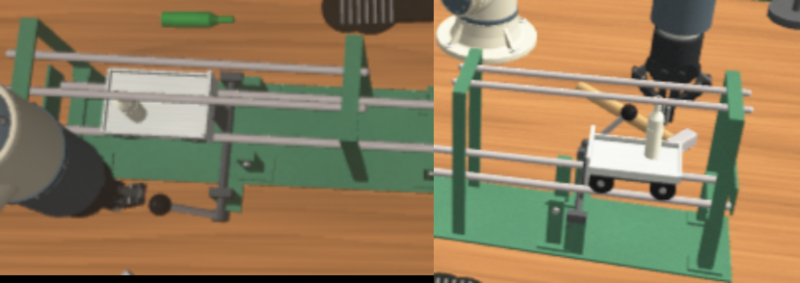

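The crop shows the fingertips uphill of the knob (knob at crop 160,204, fingers at 135,195). The white bottle stands upright on the tray at crop 130,108. Now I push the lever.

Call:
drive_tool(travel=[[0, 0.08, 0], [0, 0.08, 0], [0, 0.08, 0]], twist=[[0, 0, 0], [0, 0, 0], [0, 0, 0]], grip=[0, 0, 0])

```text
clock: 1.95
tcp_pos: [461.6, 218.4, 142.3]
ee_rot: [1.0, -0.019, 0.003, -0.002]
wrist_force: [0.8, 2.0, -2.0]
width: -0.2
finger_force: 1.1
```

```bash
python3 now.py top
python3 - <<'E'
from t import *
c=load('top');P=tr(cloud(c)); v=c['frame'].max(2)
m=(v<60)&(P[...,2]>60)&(P[...,2]<165)&(abs(P[...,0]+130)<18)&(P[...,1]<180)&(P[...,1]>60)
print(m.sum(),np.percentile(P[m],[2,50,98],axis=0).round(0))
cv2.imwrite('pics/crop2.png',cv2.resize(c['frame'][130:270,70:290],None,fx=3,fy=3))
E
```

```text
1.95 tcp [-128.5  158.4  142.3] toolx [ 0.999 -0.038  0.005] [ 0.75  2.03 -1.97] -0.2300326169369097
top (np.int64(553), [184.1, 229.2, 315.5], np.int64(0), None)
19 [[-142.  119.  158.]
 [-138.  126.  161.]
 [-133.  141.  164.]]
```

View pics/crop2.png

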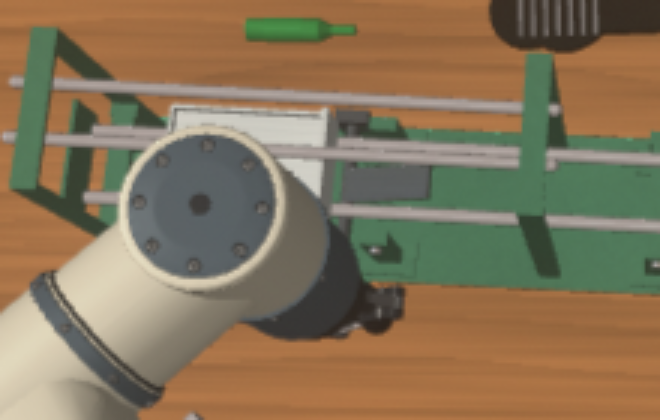

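The crop shows the stop lying flat (crop 390,180), so the carriage is free. The knob is on the downhill side, at crop 380,318. I'm moving round in front of the hoop.

Call:
drive_tool(travel=[[0, 0, -0.085], [0, 0.1, 0], [0, 0.1, 0], [0, 0.1, 0], [0, 0.1, 0], [0.085, 0.02, 0.02], [0.085, 0.01, 0.03], [0.045, 0, 0.035]], twist=[[0, 0, 0], [0, 0, 0], [0, 0, 0], [0, 0, 0], [0, 0, 0], [0, 0, 0], [0, 0, 0], [0, 0, 0]], grip=[0, 0, 0, 0, 0, 0, 0, 0])

```text
clock: 3.0
tcp_pos: [582.6, -45.8, 141.0]
ee_rot: [1.0, -0.02, 0.003, -0.0]
wrist_force: [-0.6, -0.0, 0.6]
width: -0.2
finger_force: 0.0
```

```bash
python3 now.py scene
```

```text
3.0 tcp [   2.4 -101.   141. ] toolx [ 0.999 -0.04   0.005] [-0.63 -0.03  0.62] -0.203058281068536
scene (np.int64(1111), [75.4, 136.9, 205.4], np.int64(149), [155.6, 165.7, 175.8])
```

Call:
drive_tool(travel=[[0, 0, 0], [0, 0, 0]], twist=[[0, 0, 0], [0, 0, 0]], grip=[0, 0])

```text
clock: 3.3
tcp_pos: [579.6, -45.0, 141.2]
ee_rot: [1.0, -0.019, 0.002, -0.0]
wrist_force: [0.1, 0.2, -0.6]
width: 0.1
finger_force: 0.0
```

```bash
python3 now.py scene
```

```text
3.3 tcp [  -0.6 -100.3  141.2] toolx [ 0.999 -0.038  0.004] [ 0.13  0.21 -0.61] 0.07111897479122076
scene (np.int64(1101), [18.4, 79.9, 149.0], np.int64(144), [98.8, 108.8, 118.0])
```

Call:
drive_tool(travel=[[0, 0, 0]], twist=[[0, 0, 0]], grip=[0])

```text
clock: 3.48
tcp_pos: [579.0, -45.0, 140.4]
ee_rot: [1.0, -0.019, 0.001, -0.0]
wrist_force: [0.2, -1.2, 0.7]
width: -0.2
finger_force: 0.0
```

```bash
python3 now.py scene
```

```text
3.475 tcp [  -1.2 -100.3  140.4] toolx [ 0.999 -0.039  0.002] [ 0.2  -1.18  0.66] -0.1732088333711063
scene (np.int64(901), [-18.6, 53.8, 111.2], np.int64(139), [60.9, 70.7, 79.5])
```

Call:
drive_tool(travel=[[0, 0.012, 0], [0, 0.033, 0], [0, 0.048, 0], [0, 0.055, 0], [0, 0.052, 0], [0, 0.047, 0], [0, 0.038, 0], [0, 0.028, 0]], twist=[[0, 0, 0], [0, 0, 0], [0, 0, 0], [0, 0, 0], [0, 0, 0], [0, 0, 0], [0, 0, 0], [0, 0, 0]], grip=[0, 0, 0, 0, 0, 0, 0, 0])

```text
clock: 4.53
tcp_pos: [570.9, -235.1, 138.7]
ee_rot: [1.0, -0.02, -0.0, 0.0]
wrist_force: [-0.5, 0.6, -0.8]
width: -0.4
finger_force: 0.0
```

Call:
drive_tool(travel=[[0, 0.018, 0], [0, 0.01, 0], [0, 0.004, 0], [0, 0, 0], [0, 0, 0]], twist=[[0, 0, 0], [0, 0, 0], [0, 0, 0], [0, 0, 0], [0, 0, 0]], grip=[0, 0, 0, 0, 0])

```text
clock: 5.15
tcp_pos: [570.9, -251.6, 138.9]
ee_rot: [1.0, -0.019, 0.0, -0.0]
wrist_force: [0.6, -0.5, 0.2]
width: 0.1
finger_force: 0.0
```

```bash
python3 now.py scene; cp scene.pkl s2.pkl; python3 -c "
from t import *
cv2.imwrite('pics/s2.png',cv2.resize(load('s2')['frame'][120:320,130:400],None,fx=2.5,fy=2.5))"
```

```text
5.15 tcp [  -1.4 -307.   138.9] toolx [ 0.999 -0.038  0.   ] [ 0.64 -0.46  0.17] 0.12967349964790587
scene (np.int64(1051), [-289.1, -229.4, -155.6], np.int64(129), [-257.1, -197.2, -187.8])
```

View pics/s2.png

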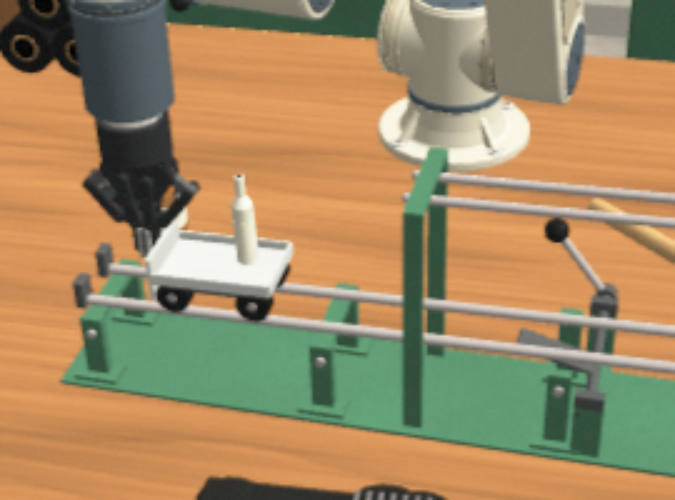

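The picture shows the carriage resting against the shut fingers (crop 148,245), clear of the hoop and the end stops. The bottle stands upright on the tray (crop 245,220) and the lever is over. I hold it still for three seconds.

Call:
drive_tool(travel=[[0, 0, 0], [0, 0, 0], [0, 0, 0], [0, 0, 0], [0, 0, 0], [0, 0, 0], [0, 0, 0], [0, 0, 0]], twist=[[0, 0, 0], [0, 0, 0], [0, 0, 0], [0, 0, 0], [0, 0, 0], [0, 0, 0], [0, 0, 0], [0, 0, 0]], grip=[0, 0, 0, 0, 0, 0, 0, 0])

```text
clock: 6.2
tcp_pos: [570.8, -252.1, 138.9]
ee_rot: [1.0, -0.02, -0.0, 0.0]
wrist_force: [0.0, -0.3, 0.2]
width: 0.2
finger_force: 0.1
```

Call:
drive_tool(travel=[[0, 0, 0], [0, 0, 0], [0, 0, 0], [0, 0, 0], [0, 0, 0], [0, 0, 0], [0, 0, 0], [0, 0, 0]], twist=[[0, 0, 0], [0, 0, 0], [0, 0, 0], [0, 0, 0], [0, 0, 0], [0, 0, 0], [0, 0, 0], [0, 0, 0]], grip=[0, 0, 0, 0, 0, 0, 0, 0])

```text
clock: 7.2
tcp_pos: [570.8, -252.1, 138.9]
ee_rot: [1.0, -0.02, 0.0, 0.0]
wrist_force: [1.4, -0.2, -0.2]
width: -0.1
finger_force: 0.1
```

Call:
drive_tool(travel=[[0, 0, 0], [0, 0, 0], [0, 0, 0], [0, 0, 0], [0, 0, 0], [0, 0, 0], [0, 0, 0], [0, 0, 0]], twist=[[0, 0, 0], [0, 0, 0], [0, 0, 0], [0, 0, 0], [0, 0, 0], [0, 0, 0], [0, 0, 0], [0, 0, 0]], grip=[0, 0, 0, 0, 0, 0, 0, 0])

```text
clock: 8.2
tcp_pos: [570.8, -252.1, 138.9]
ee_rot: [1.0, -0.02, -0.0, 0.0]
wrist_force: [0.6, -0.5, 0.2]
width: -0.0
finger_force: 0.1
```

```bash
python3 now.py scene && python3 -c "
from station import env
print(env.hand_in())"
```

```text
8.2 tcp [  -1.5 -307.5  138.9] toolx [ 0.999 -0.039 -0.   ] [ 0.56 -0.5   0.24] -0.020294657846380296
scene (np.int64(1058), [-290.2, -230.8, -156.1], np.int64(126), [-221.4, -197.3, -189.1])
the job is handed in; nothing more can be done
None
```

I flipped the lever and caught the carriage at about track y = -225 mm; it was held still there for 3 s with the bottle upright, then handed in at about 8 s (the hand-in gave no verdict).

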